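Free the jack's pawl and let the load down

ROBOT

A 6-joint arm with a two-finger parallel gripper is mounted at the origin on a cart in front of the work surface, level with it; the furniture and walls round the work are solid. World frame = base frame: x ahead of the robot, y to its left, z up, the work surface at z = 0. Lengths are in m, angles in rad, forces in N, time in s.
With the tool pointing down it reaches from about 0.35 to 0.975 m from the base axis. Payload 4.9 kg.
Tool frame: the origin (TCP) lies at the very end of the fingers, on their centre line; the grasp point (between the pads) lies 19 mm behind it; z points along the fingers, y is the line along which they close (so a half turn about z gives the same grasp; the last joint's range is limited). The gripper opens to 85 mm and grips with 20 to 120 N. Pads are 22 mm wide; open, the fingers measure 114 mm over their backs; the gripper's body (76 mm by 85 mm) begins 54 mm behind the grasp point. The pads swing forward as they close: fully open they stand 13 mm farther back than shut.
Start: joints at [1.109, 0.053, 1.613, -0, 1.476, -0.119], TCP at [0.21, 0.589, 0.198] pointing down, gripper open.
Joint ranges: [-3.01, 3.01], [-1.01, 2.22], [0.06, 2.58], [-1.02, 4.17], [0.09, 2.62], [-3.14, 3.14]. Speed limits (rad/s): [2.57, 2.57, 3.14, 3.14, 3.14, 3.14].

INTERFACE

Orientations are given as a rotation vector (axis times angle).
In Python, from station import ctrl, imaging gives the robot as it stands.
- The arm moves only by the tool play_rows, never from a script. Its argument "series" is a list of rows, each a list of 3 entries, a list of its own where there are three numbers: the opening, from 0 (shut) to 1 (fully open), then the shift along the tool's x, y, z each as a share of 0.05 m, from -1 to 1, then the turn, a rotation vector about the tool's x, y, z each as a share of 8 degrees, from -1 to 1. In form: [[grip, [dx, dy, dz], [ax, ay, az]], ...]. A call has 1 to 8 rows; each row shifts and turns the commanded pose from where the row before left it, along the tool's axes as they then stand; what a row does not reach is not made up. A row lasts 1/8 s, in which the tool goes at most 62.5 mm and 10.7 degrees, less where a joint would pass 70% of its speed; a pose out of reach is approached as far as the arm can. A call with a number of a shift or a turn outside -1 to 1 is refused whole. A call with a gripper value outside its range is refused whole. The fingers move at their own pace and stop on an object; "force" is the grip in N (left out, the last holds). Time passes only in rows, so rows that do not move let the fingers close. It gives the time, the measured TCP pose, the force, the opening and the grip force at its end, in the units of the state.
- ctrl.get_obs(): the state, without advancing time (a new reading comes with each control period).
- imaging.get_image(name): name is "scene" or "top"; returns a dict with "color" (384x512x3 uint8, blue, green, red), "fx", "fy", "cx", "cy" (pixels), "extrinsics" (4x4, takes a point from world to camera coordinates). Camera axes: x right, y down, z forward; pixel columns grow to the right and rows downward; lengths in m; the calibration is good to about 2 mm. A picture is of the moment at which its call begins. There is no depth.
- ctrl.finish_job(): hands the job in; it is judged then, once.
The state is a dict: "t": time; "q": joint angles; "dq": joint speeds; "effort": joint torques, N m; "tool_pos": TCP position; "tool_rot": TCP orientation; "contact_force": force on the tool from outside, world axes, zero at the start; "wrist_torque": the same for the moment, N m; "opening": finger opening in m; "grip_force": force on a finger pad.
Only numpy, scipy, OpenCV 4.12 (cv2) and the standard library are available. Lean on these libraries where they do the work, as an engineer would, in place of code of your own. Each camera call takes 0.05 s, during which the arm holds its last target. There are 200 camera calls.

TASK

The green bench jack is holding a wooden block up on its ratchet: let it down. Take the jack's release bar by its wooden handle, slip the tip under the pawl's tail, ease the tail up gently until the pawl is clear of the rack without forcing it against its stop, and hold it clear until the jack has sunk all the way down by itself with the block still lying on its saddle. Then draw the bar out and lay it flat on the bench; do it all with the bar, keep it and the gripper off the ram, the saddle and the block, and leave the other things where they are.

Things in the scene. Friction and masses are not known exactly. Their poses are not given: they have to be found in the camera images.
- jack: Green cast bench jack, bolted down. Origin: on the bench, on the axis of its upright toothed ram; x points from its front to its back (away from the robot), y to its left, z up. Base plate 12 mm thick, from 50 mm ahead of to 80 mm behind the origin, 92 mm to the right, 68 mm to the left; the column is 145 mm high. The ram carries a saddle plate.
- pawl_pivot (a point): Pivot of the dark steel pawl, on the jack's right, 116 mm up; jack's axes. The hook below holds a rack tooth (pitch 9 mm); the tail reaches out to the right. Raising the tail's flat end 6 to 9 mm clears the hook, about 1 mm more meets a solid stop. That takes 1 to 4 N, about 2 N once clear; over 7 N bends it. If let go, its spring drops it into the next tooth.
- pawl_place (a point): Nominal middle of the underside of the tail's flat end, fixed on the jack, 112 mm up; jack's axes. The flat is 16 mm along x and 8 mm thick, from 15 mm left to 14 mm right of this point, with free space round it. The tail is clamped on its hub at an angle that differs by up to 0.3 rad, so the true underside lies anywhere from 15 mm below to 15 mm above; this is not measured.
- saddle (a point): Middle of the black rubber top of the saddle plate (80 mm along x, 110 mm along y, 11 mm thick). 161 mm above the bench when the jack is right down, 190 to 225 mm at the start. While the pawl is clear, ram and saddle sink of themselves at 10 to 30 mm/s.
- block_mid (a point): Middle of the beech block, 55 x 80 x 32 mm, that lies loose on the saddle, 0.18 to 0.35 kg; z up.
- bar_grip (a point): Grip point of the jack's release bar: front part of its flat-sided wooden handle, half-way up (11 mm above the bench as it lies). x points to the tip. Handle from 79 mm behind to 15 mm ahead of this point, 24 mm wide, 22 mm high; then a brass ferrule and a 9 mm steel rod. The tip ends 105 mm ahead on the centre line, its last 14 mm flattened to 10 wide, 6 high. 0.13 kg.
- pliers: Red-handled pliers, 160 x 60 x 12 mm, lying in front on the left; origin under the middle. A bystander.
- tin: Small grey tin, 48 mm in diameter, 38 mm high, standing on the left; origin under its middle. A bystander.
- wax: Pale wax block, 32 x 60 x 26 mm, lying on the left; origin under its middle. A bystander.

How it is judged:
By the outcome, as a careful person would: the job done as asked, in the order asked, and still so for the second after the job is handed in, with the robot touching nothing.
It also fails if it takes over 72 s, if anything falls off the work surface, if the arm or the gripper's body presses on something with over 40 N, if the wrist force passes 120 N, or if a joint passes its speed limit or range.

## Working session

There is one attempt and no reset: what is moved stays moved. The work goes in short steps, Python scripts to look and compute and a tool call to move; the robot and the scene stay as the last step left them, time stands still between calls to the robot, and variables do not carry over. Pictures are saved under pics/ and viewed, at most 10 in all, crops included, and the job is handed in when it is done.

Besides the shell and the picture viewer there is one more tool, called by a JSON object that holds its "method" and its "body", one argument or row to a line. play_rows: Moves the arm, as the interface text tells. Shift numbers are shares of 0.05 m and turn numbers shares of 8 degrees, none past 1 either way. Its arguments: {"type":"object","properties":{"series":{"type":"array"},"force":{"type":"number"}},"required":["series"]}

```bash
mkdir -p pics; ls
python3 - <<'E'
from station import ctrl, imaging
import cv2,numpy as np
for n in ("scene","top"):
    d=imaging.get_image(n); cv2.imwrite(f"pics/{n}0.png",d["color"])
    print(n,d["fx"],d["fy"],d["cx"],d["cy"]); print(np.round(d["extrinsics"],4).tolist())
o=ctrl.get_obs(); print({k:np.round(v,3).tolist() for k,v in o.items()})
E
```

```text
pics
scene 443.82764182743165 443.82764182743165 258.0303185662505 201.73960886429012
[[0.7659, -0.6428, -0.0162, -0.4177], [-0.367, -0.4164, -0.8318, 0.3655], [0.5279, 0.643, -0.5548, 1.1297], [0.0, 0.0, 0.0, 1.0]]
top 399.7139915963589 399.7139915963589 255.80379779055514 197.386025602399
[[-0.0258, -0.9996, 0.0131, 0.037], [-0.9916, 0.0239, -0.1271, 0.6107], [0.1268, -0.0163, -0.9918, 1.0963], [0.0, 0.0, 0.0, 1.0]]
{'t': 0.1, 'q': [1.109, 0.053, 1.614, -0.0, 1.476, -0.119], 'dq': [0.0, -0.001, -0.002, 0.002, -0.003, 0.001], 'effort': [0.0, -39.49, -37.136, -0.0, 0.004, 0.0], 'tool_pos': [0.21, 0.588, 0.197], 'tool_rot': [-0.536, -3.095, 0.003], 'contact_force': [0.188, -0.55, 0.388], 'wrist_torque': [0.008, -0.057, -0.006], 'grip_force': 0.0, 'opening': 0.085}
```

View pics/scene0.png

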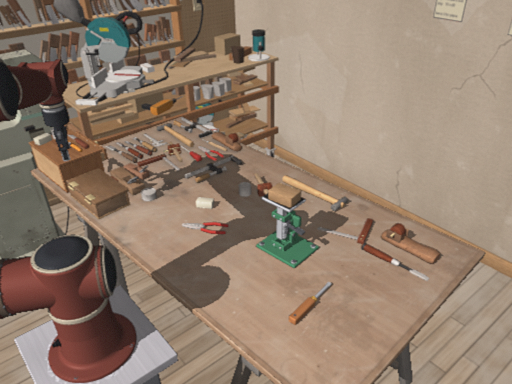

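View pics/top0.png

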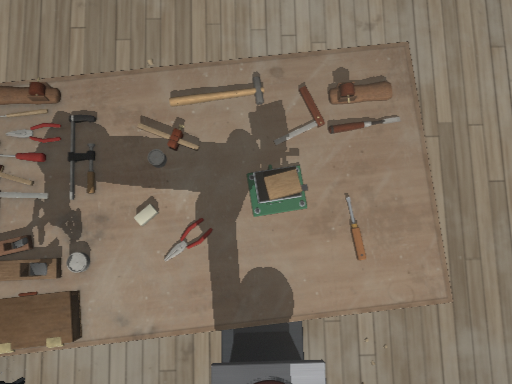

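The top view shows the jack near (277,190) and the bar with its handle at (358,242) and tip at (347,194). The robot is at the bottom. I'll zoom in on both.

```bash
cat > h.py <<'E'
import numpy as np, cv2
from station import ctrl, imaging
def ray(d,u,v,z):
    E=d["extrinsics"];R,t=E[:3,:3],E[:3,3]
    c=-R.T@t; r=R.T@np.array([(u-d["cx"])/d["fx"],(v-d["cy"])/d["fy"],1.])
    return c+r*(z-c[2])/r[2]
def proj(d,p):
    E=d["extrinsics"];q=E[:3,:3]@np.asarray(p,float)+E[:3,3]
    return np.array([d["fx"]*q[0]/q[2]+d["cx"],d["fy"]*q[1]/q[2]+d["cy"]])
def crop(d,x0,x1,y0,y1,s): return cv2.resize(d["color"][y0:y1,x0:x1],None,fx=s,fy=s,interpolation=cv2.INTER_CUBIC)
E
python3 - <<'E'
from h import *
a=imaging.get_image("top"); b=imaging.get_image("scene")
cv2.imwrite("pics/c1.png",np.vstack([crop(a,235,385,155,270,5)]))
cv2.imwrite("pics/c2.png",crop(b,245,355,170,335,3.6))
hsv=cv2.cvtColor(a["color"],cv2.COLOR_BGR2HSV)
sub=np.zeros(hsv.shape[:2],np.uint8); sub[185:270,330:385]=1
m=((hsv[...,1]>150)&(hsv[...,2]>110)).astype(np.uint8)*sub
n,l,s,c=cv2.connectedComponentsWithStats(m); i=1+np.argmax(s[1:,4]); print(s[i],c[i])
print(cv2.minAreaRect(np.argwhere(l==i)[:,::-1].astype(np.float32)))
g=cv2.inRange(hsv,(60,80,30),(90,255,255)); g[:,:235]=0;g[:,320:]=0;g[:150]=0;g[225:]=0
print(cv2.minAreaRect(np.argwhere(g>0)[:,::-1].astype(np.float32)),(g>0).sum())
E
```

```text
Traceback (most recent call last):
ValueError: attempt to get argmax of an empty sequence
```

View pics/c1.png

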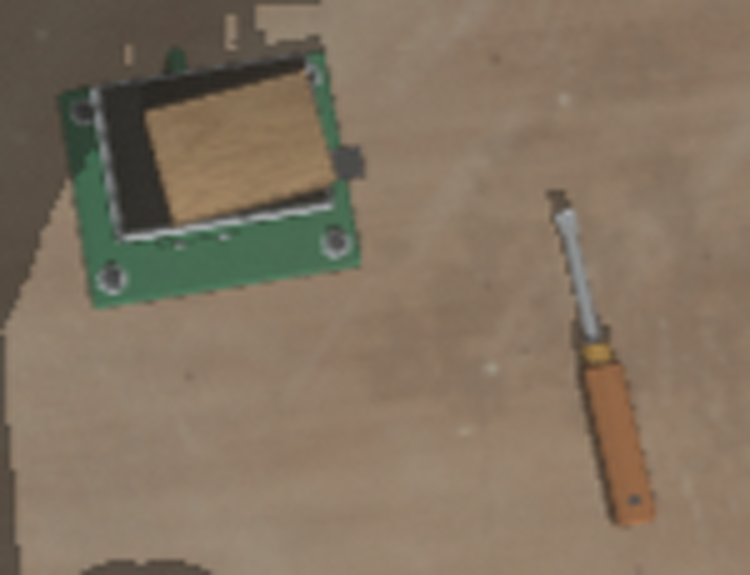

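View pics/c2.png

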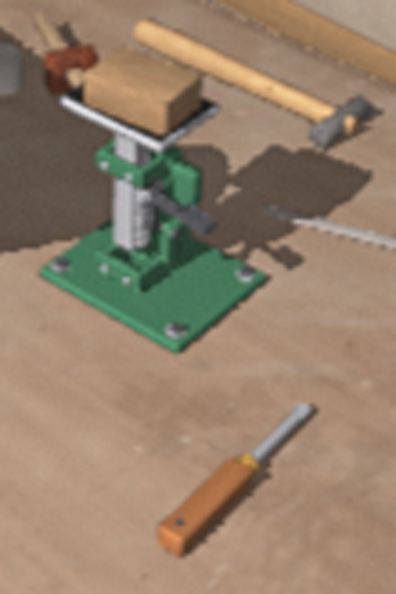

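The top crop shows the bar handle from (603,365) to (632,523), its tip at about (557,193), and the plate corners at about (97,307), (358,265), (322,47) and (60,95). The dark tail end is at (349,163). In the scene crop the tail end is at about (200,222). I'll compute positions from these.

Run:
```python
from h import *
a=imaging.get_image("top"); b=imaging.get_image("scene")
T=lambda x,y,z: ray(a,235+(x+.5)/5-.5,155+(y+.5)/5-.5,z)
S=lambda x,y:(245+(x+.5)/3.6-.5,170+(y+.5)/3.6-.5)
f=T(603,365,.022);r=T(632,523,.022);tip=T(557,192,.011)
print("handle front,rear,len,tip",f,r,np.linalg.norm(f-r),tip)
# refine using colour mask
hsv=cv2.cvtColor(a["color"],cv2.COLOR_BGR2HSV); print("hsv handle",hsv[243,358],hsv[250,359])
m=cv2.inRange(hsv,(5,120,90),(16,255,255)); m2=np.zeros_like(m); m2[222:265,345:372]=m[222:265,345:372]
box=cv2.minAreaRect(np.argwhere(m2>0)[:,::-1].astype(np.float32)); print(box,(m2>0).sum()); print(ray(a,*box[0],.018))
P=[(-50,68),(-50,-92),(80,-92),(80,68)]
W=np.array([T(x,y,.012)[:2] for x,y in [(97,307),(358,265),(322,47),(60,95)]])
print(W, [np.linalg.norm(W[i]-W[i-1]) for i in range(4)])
P=np.array(P)/1000.
pc,wc=P[:3].mean(0),W[:3].mean(0)
z=((W[:3]-wc)@[1,1j]*np.conj((P[:3]-pc)@[1,1j])).sum(); yaw=np.angle(z)
R=np.array([[np.cos(yaw),-np.sin(yaw)],[np.sin(yaw),np.cos(yaw)]]); o=wc-R@pc
print("jack",o,yaw, "resid",(W-(P@R.T+o))*1000)
print("bar yaw",np.arctan2(*(f-r)[[1,0]]),np.arctan2(*(tip-r)[[1,0]]))
for zz in (.10,.116,.13):
  t=T(349,163,zz); print("tail top",zz,t,R.T@(t[:2]-o),proj(b,t), S(200,222))
for nm,p,zz in (("sadFL",(122,240),.21),("sadFR",(332,207),.21)): 
  t=T(*p,zz); print(nm,R.T@(t[:2]-o),(proj(b,t)-[245,170])*3.6)
```

```text
handle front,rear,len,tip [ 0.519561  -0.2608621  0.022    ] [ 0.42978147 -0.27221497  0.022     ] 0.09049448393852606 [ 0.62158724 -0.24259713  0.011     ]
hsv handle [ 13 134 145] [ 13 135 142]
((358.3546142578125, 243.2603302001953), (32.75559997558594, 7.579441070556641), 77.19573211669922) 237
[ 0.47485225 -0.26839409  0.018     ]
[[ 0.56080763  0.02789396]
 [ 0.58149028 -0.12418185]
 [ 0.71084552 -0.10835572]
 [ 0.68574291  0.04642313]] [np.float64(0.12630184570999065), np.float64(0.15347581101978253), np.float64(0.13031978324148089), np.float64(0.15680125480378956)]
jack [ 0.61890124 -0.02899531] 0.14048476353714753 resid [[ 0.93537327 -3.43964567]
 [-0.78567406  2.9082602 ]
 [-0.14969922  0.53138546]
 [-2.84860951 -3.1134817 ]]
bar yaw 0.12578508463863536 0.1532057381717297
tail top 0.1 [ 0.62818383 -0.10907775  0.1       ] [-0.00202225 -0.08059326] [301.85739142 234.01256665] (300.19444444444446, 231.30555555555554)
tail top 0.116 [ 0.62576988 -0.10683361  0.116     ] [-0.00409818 -0.07803322] [300.95738175 229.75681059] (300.19444444444446, 231.30555555555554)
tail top 0.13 [ 0.62365768 -0.10486999  0.13      ] [-0.00591462 -0.07579319] [300.16012726 225.98693928] (300.19444444444446, 231.30555555555554)
sadFL [-0.03525371  0.05162287] [58.42553846 80.50501518]
sadFR [-0.03607216 -0.05100656] [154.2525292  125.96946267]
```

{"method": "play_rows", "body": {
  "series": [
    [1, [0, 0, 0], [0, 0, -0.88]],
    [1, [0, 0, 0], [0, 0, -0.88]],
    [1, [0, 0, 0], [0, 0, -0.88]],
    [1, [0, 0, 0], [0, 0, -0.88]],
    [1, [-0.18, -0.95, 0], [0, 0, 0]],
    [1, [-0.18, -0.95, 0], [0, 0, 0]],
    [1, [-0.18, -0.95, 0], [0, 0, 0]],
    [1, [-0.18, -0.95, 0], [0, 0, 0]]
  ]
}}

```text
t: 1.3
tool_pos: [0.2741, 0.4047, 0.1984]
tool_rot: [-0.234, 3.132, 0.0]
contact_force: [1.0, 0.1, 1.0]
opening: 0.0854
grip_force: 0.0
```

{"method": "play_rows", "body": {
  "series": [
    [1, [-0.18, -0.95, 0], [0, 0, 0]],
    [1, [-0.18, -0.95, 0], [0, 0, 0]],
    [1, [-0.18, -0.95, 0], [0, 0, 0]],
    [1, [-0.18, -0.95, 0], [0, 0, 0]],
    [1, [-0.18, -0.95, 0], [0, 0, 0]],
    [1, [-0.18, -0.95, 0], [0, 0, 0]],
    [1, [-0.18, -0.95, 0], [0, 0, 0]],
    [1, [-0.18, -0.95, 0], [0, 0, 0]]
  ]
}}

```text
t: 2.3
tool_pos: [0.4016, 0.0393, 0.1986]
tool_rot: [-0.233, 3.132, -0.0]
contact_force: [0.9, 0.6, 1.0]
opening: 0.0852
grip_force: 0.0
```

{"method": "play_rows", "body": {
  "series": [
    [1, [-0.15, -0.78, 0], [0, 0, 0]],
    [1, [-0.15, -0.78, 0], [0, 0, 0]],
    [1, [-0.15, -0.78, 0], [0, 0, 0]],
    [1, [-0.15, -0.78, 0], [0, 0, 0]],
    [1, [-0.15, -0.78, 0.5], [0, 0, 0]],
    [1, [-0.15, -0.78, 0.5], [0, 0, 0]],
    [1, [-0.1, -0.78, 0.5], [0, 0, 0]],
    [1, [-0.05, -0.78, 0.3], [0, 0, 0]]
  ]
}}

```text
t: 3.3
tool_pos: [0.4991, -0.2607, 0.1067]
tool_rot: [0.233, -3.132, -0.002]
contact_force: [0.5, 0.3, -0.4]
opening: 0.0855
grip_force: 0.0
```

Run:
```python
from h import *
a=imaging.get_image("top"); b=imaging.get_image("scene")
o=ctrl.get_obs(); print({k:np.round(o[k],4).tolist() for k in("tool_pos","tool_rot","q","contact_force","wrist_torque")})
A=crop(a,345,375,180,265,7)
B=crop(b,280,310,215,245,14);C=crop(a,285,315,170,200,14)
im=np.zeros((600,800,3),np.uint8); im[:595,:210]=A; im[:420,220:640]=0
B=cv2.resize(B,(290,290));C=cv2.resize(C,(290,290)); im[:290,215:505]=B; im[:290,508:798]=C
D=crop(b,270,370,150,240,3); im[295:565,215:515]=D
cv2.imwrite("pics/d.png",im)
```

```text
{'tool_pos': [0.4985, -0.2621, 0.106], 'tool_rot': [0.2281, -3.1302, -0.0025], 'q': [-0.6157, -0.0163, 1.8412, -0.0008, 1.3201, -2.3318], 'contact_force': [-0.4801, 0.9819, -0.4163], 'wrist_torque': [0.0085, -0.0645, -0.0603]}
```

View pics/d.png

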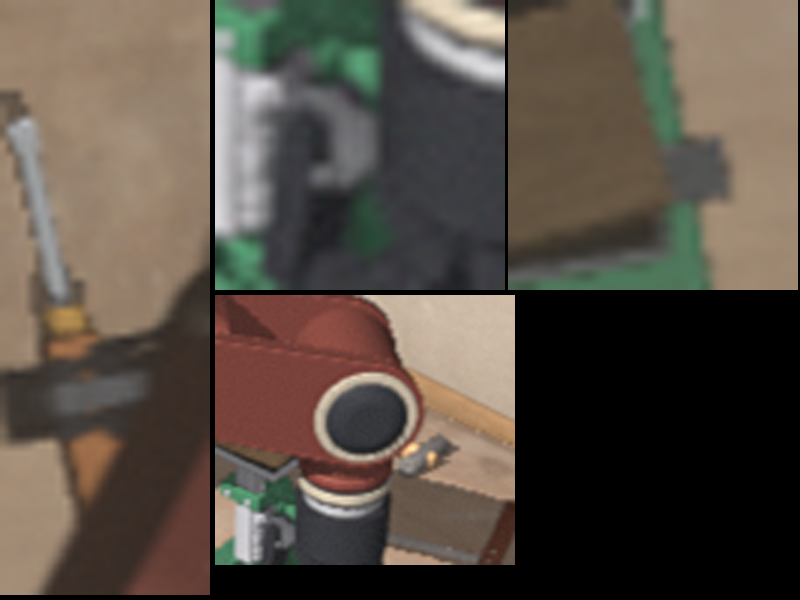

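{"method": "play_rows", "body": {
  "series": [
    [1, [0, 0, 0.6], [0, 0, 0]],
    [1, [0, 0, 0.6], [0, 0, 0]],
    [1, [0, 0, 0.4], [0, 0, 0]],
    [1, [0, 0, 0.3], [0, 0, 0]],
    [1, [0, 0, 0.12], [0, 0, 0]],
    [1, [0, 0, 0], [0, 0, 0]]
  ]
}}

```text
t: 4.15
tool_pos: [0.4997, -0.2599, 0.0076]
tool_rot: [-0.233, 3.133, -0.0]
contact_force: [0.0, 0.5, 0.1]
opening: 0.0853
grip_force: 0.0
```

{"method": "play_rows", "body": {
  "series": [
    [0, [0, 0, 0], [0, 0, 0]],
    [0, [0, 0, 0], [0, 0, 0]],
    [0, [0, 0, 0], [0, 0, 0]],
    [0, [0, 0, 0], [0, 0, 0]],
    [0, [0, 0, 0], [0, 0, 0]],
    [0, [0, 0, 0], [0, 0, 0]]
  ],
  "force": 80
}}

```text
t: 4.9
tool_pos: [0.4994, -0.2599, 0.0074]
tool_rot: [0.233, -3.133, -0.0]
contact_force: [-0.5, 0.4, 0.9]
opening: -0.0004
grip_force: 0.0
```

Run:
```python
from h import *
a=imaging.get_image("top")
b=imaging.get_image("scene")
im=np.hstack([crop(a,320,390,180,280,5),crop(b,245,345,250,350,4.0)[:500]if 0 else cv2.resize(crop(b,255,345,250,350,5),(440,500))])
cv2.imwrite("pics/e.png",im)
o=ctrl.get_obs();print(proj(a,o["tool_pos"]),proj(b,o["tool_pos"]),o["opening"],o["grip_force"])
```

```text
[353.94201824 234.83871253] [305.86047586 304.95715275] 0.0001534209630440625 0.0
```

View pics/e.png

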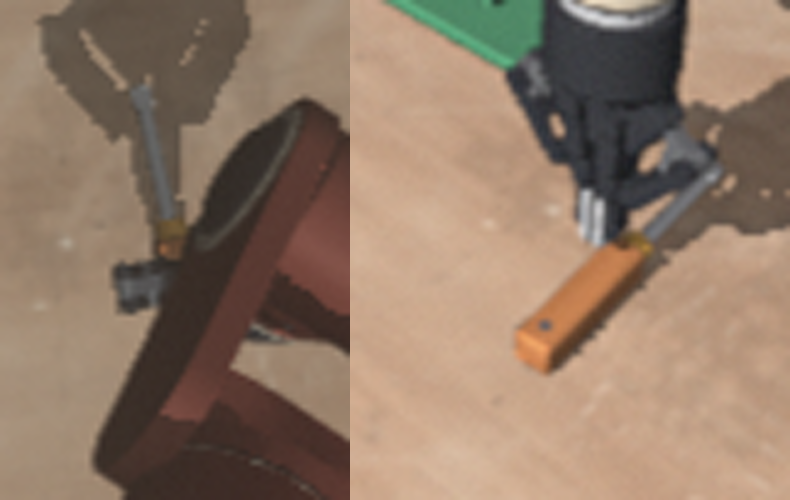

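Run:
```python
from h import *
a=imaging.get_image("top");b=imaging.get_image("scene")
S=lambda x,y,z:np.round(ray(b,255+(x-350)/4.889,250+y/5,z),4)
for n,p in dict(RL=(516,336),RR=(551,352),FL=(613,245),FR=(650,256),hole=(545,325)).items(): print(n,S(*p,.022))
print("tip",S(716,165,.014), ray(a,320+138/5,180+92/5,.014), "ferr",ray(a,320+171/5,180+222/5,.018))
B=lambda x,y,z:np.round(ray(b,245+x/3.6,170+y/3.6,z),4)
print("before RL,RR,tip",B(158,530,.022),B(183,542,.022),B(308,407,.014))
```

```text
RL [ 0.425  -0.2706  0.022 ]
RR [ 0.4317 -0.2907  0.022 ]
FL [ 0.5108 -0.259   0.022 ]
FR [ 0.5206 -0.2782  0.022 ]
hole [ 0.4421 -0.2753  0.022 ]
tip [ 0.6073 -0.2494  0.014 ] [ 0.60522697 -0.24566513  0.014     ] ferr [ 0.52899549 -0.25955949  0.018     ]
before RL,RR,tip [ 0.4248 -0.2705  0.022 ] [ 0.4308 -0.2906  0.022 ] [ 0.6087 -0.2509  0.014 ]
```

{"method": "play_rows", "body": {
  "series": [
    [0, [0, 0, -0.5], [0, 0, 0]],
    [0, [0, 0, -0.5], [0, 0, 0]],
    [0.62, [0, -0.2, 0], [0, 0, 0]],
    [0.62, [0, 0, 0], [0, 0, 0]],
    [0.62, [0, 0, 0], [0, 0, 0]],
    [0.62, [0, 0, 0], [0, 0, 0]]
  ]
}}

```text
t: 5.85
tool_pos: [0.5002, -0.2693, 0.0562]
tool_rot: [0.233, -3.131, -0.002]
contact_force: [-0.7, 0.2, -0.1]
opening: 0.0533
grip_force: 0.0
```

Run:
```python
from h import *
a=imaging.get_image("top");b=imaging.get_image("scene")
o=ctrl.get_obs();p=np.array(o["tool_pos"]);print(p,o["opening"])
x0,y0=255,230
im=crop(b,255,345,230,350,5)
def dot(q,c):
    u=(proj(b,q)-[x0,y0]+.5)*5; cv2.circle(im,tuple(int(v) for v in u),3,c,-1)
dot(p,(255,0,0))
ty=np.array([-.15,.989,0])
for s in(1,-1): dot(p+ty*s*o["opening"]/2,(255,0,255)); dot(p+ty*s*o["opening"]/2+[0,0,.013],(0,255,255))
# predicted handle centreline on top
for x in (.43,.4995,.52,): dot([x,-.281+(x-.428)*.142,.022],(0,255,0))
cv2.imwrite("pics/f.png",im)
```

```text
[ 0.5005653  -0.26939874  0.05666894] 0.052809560518729225
```

View pics/f.png

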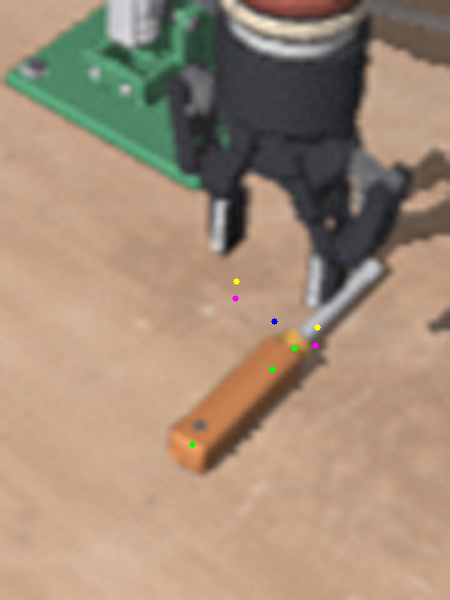

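{"method": "play_rows", "body": {
  "series": [
    [0.62, [0, 0, 0.4], [0, 0, 0]],
    [0.62, [0, 0, 0.3], [0, 0, 0]],
    [0.62, [0, 0, 0.2], [0, 0, 0]],
    [0.62, [0, 0, 0.1], [0, 0, 0]],
    [0.62, [0, 0, 0.04], [0, 0, 0]],
    [0.62, [0, 0, 0], [0, 0, 0]]
  ]
}}

```text
t: 6.7
tool_pos: [0.5012, -0.2699, 0.0057]
tool_rot: [-0.233, 3.132, -0.001]
contact_force: [0.2, -0.3, -0.6]
opening: 0.0529
grip_force: 0.0
```

Run:
```python
from h import *
a=imaging.get_image("top");b=imaging.get_image("scene")
cv2.imwrite("pics/g.png",np.hstack([crop(b,265,345,250,350,5),crop(a,320,390,180,280,5)]))
o=ctrl.get_obs();print(o["tool_pos"],o["contact_force"])
```

```text
[ 0.5013723  -0.27006094  0.00602576] [ 0.3584679   0.65848692 -0.12247604]
```

View pics/g.png

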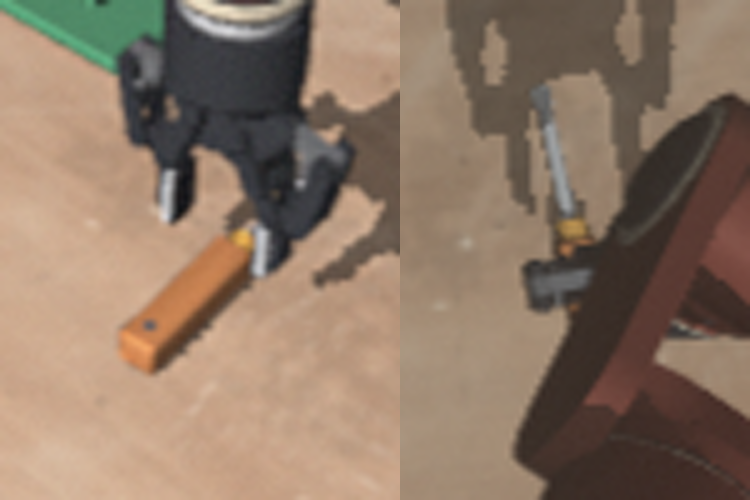

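{"method": "play_rows", "body": {
  "series": [
    [0.62, [0, 0, 0.1], [0, 0, 0]],
    [0.62, [0, 0, 0.1], [0, 0, 0]],
    [0.62, [0, 0, 0.08], [0, 0, 0]],
    [0.62, [0, 0, 0], [0, 0, 0]]
  ]
}}

```text
t: 7.3
tool_pos: [0.5005, -0.2695, -0.0093]
tool_rot: [0.233, -3.132, -0.001]
contact_force: [-0.2, 0.3, -0.0]
opening: 0.0528
grip_force: 0.0
```

{"method": "play_rows", "body": {
  "series": [
    [0.4, [0, 0, 0], [0, 0, 0]],
    [0.4, [0, 0, 0], [0, 0, 0]],
    [0.25, [0, 0, 0], [0, 0, 0]],
    [0.25, [0, 0, 0], [0, 0, 0]],
    [0.25, [0, 0, 0], [0, 0, 0]]
  ],
  "force": 30
}}

```text
t: 7.92
tool_pos: [0.501, -0.2698, -0.0085]
tool_rot: [-0.233, 3.133, -0.0]
contact_force: [-0.7, 0.9, -0.2]
opening: 0.0211
grip_force: 0.0
```

{"method": "play_rows", "body": {
  "series": [
    [0.55, [0, 0, 0], [0, 0, 0]],
    [0.55, [0, 0, 0], [0, 0, 0]],
    [0.55, [0, 0, 0], [0, 0, 0]],
    [0.55, [0, 0, 0.06], [0, 0, 0]],
    [0.55, [0, 0, 0.06], [0, 0, 0]],
    [0.55, [0, 0, 0], [0, 0, 0]]
  ]
}}

```text
t: 8.68
tool_pos: [0.5006, -0.2695, -0.0152]
tool_rot: [0.233, -3.132, -0.001]
contact_force: [0.2, -0.6, -0.2]
opening: 0.0468
grip_force: 0.0
```

Run:
```python
from h import *
b=imaging.get_image("scene");o=ctrl.get_obs();p=np.array(o["tool_pos"]);print(p,o["opening"],o["contact_force"])
c=b["color"][270:325,285:335].astype(int)
m=(c.min(2)>150)&(c.max(2)-c.min(2)<25)
n,l,s,ce=cv2.connectedComponentsWithStats(m.astype(np.uint8))
for i in range(1,n):
  if s[i,4]>4: print(s[i][:4]+[285,270,0,0],s[i,4],ce[i]+[285,270])
print("tcp",proj(b,p)); ty=np.array([-.15,.989,0])*o["opening"]/2
for z in(0,.013,.03): print(z,[np.round(proj(b,[*(p+ty*s)[:2],p[2]+z]),1) for s in(1,-1)])
```

```text
[ 0.50072698 -0.26960043 -0.01492742] 0.04685953414132495 [ 0.09946065  0.11340923 -0.16816222]
[298 291   2   9] 13 [298.30769231 294.23076923]
[314 301   3   9] 18 [314.72222222 305.22222222]
tcp [308.3449537  312.37324492]
0 [array([301.5, 308.2]), array([315.3, 316.6])]
0.013 [array([301.7, 305. ]), array([315.6, 313.3])]
0.03 [array([301.9, 300.6]), array([315.9, 309. ])]
```

{"method": "play_rows", "body": {
  "series": [
    [0.55, [0, 0, 0.05], [0, 0, 0]],
    [0.55, [0, 0, 0.05], [0, 0, 0]],
    [0.55, [0, 0, 0], [0, 0, 0]],
    [0.2, [0, 0, 0], [0, 0, 0]],
    [0.2, [0, 0, 0], [0, 0, 0]],
    [0.2, [0, 0, 0], [0, 0, 0]],
    [0.2, [0, 0, 0], [0, 0, 0]]
  ]
}}

```text
t: 9.6
tool_pos: [0.5012, -0.2699, -0.0193]
tool_rot: [-0.233, 3.132, -0.001]
contact_force: [0.6, 0.6, 1.5]
opening: 0.0231
grip_force: 29.6
```

{"method": "play_rows", "body": {
  "series": [
    [0.15, [0, 0, 0], [0, 0, 0]],
    [0.15, [0, 0, 0], [0, 0, 0]],
    [0.15, [0, 0, -0.2], [0, 0, 0]],
    [0.15, [0, 0, -0.4], [0, 0, 0]],
    [0.15, [0, 0, -0.5], [0, 0, 0]],
    [0.15, [0, 0, -0.4], [0, 0, 0]],
    [0.15, [0, 0, 0], [0, 0, 0]],
    [0.15, [0, 0, 0], [0, 0, 0]]
  ],
  "force": 100
}}

```text
t: 10.6
tool_pos: [0.5005, -0.2694, 0.0548]
tool_rot: [0.233, -3.132, -0.001]
contact_force: [-0.3, 0.0, -0.5]
opening: 0.0204
grip_force: 98.1
```

Run:
```python
from h import *
a=imaging.get_image("top");b=imaging.get_image("scene")
o=ctrl.get_obs();print({k:np.round(o[k],4).tolist() for k in("tool_pos","tool_rot","opening","grip_force","contact_force","wrist_torque","q")})
A=crop(a,330,380,170,245,4); A2=crop(a,285,315,170,200,6)
B=crop(b,285,345,240,330,4)
s0=cv2.imread("pics/scene0.png");t0=cv2.imread("pics/top0.png")
B2=cv2.resize(s0[215:245,280:310],None,fx=10,fy=10,interpolation=cv2.INTER_CUBIC)
T2=cv2.resize(t0[175:205,285:315],None,fx=10,fy=10,interpolation=cv2.INTER_CUBIC)
im=np.zeros((600,800,3),np.uint8)
im[:300,:200]=A; im[:360,210:450]=B; im[:300,460:760]=B2; im[300:600,460:760]=T2
cv2.imwrite("pics/i.png",im)
```

```text
{'tool_pos': [0.5001, -0.2691, 0.054], 'tool_rot': [0.2332, -3.131, -0.0025], 'opening': 0.0211, 'grip_force': 98.0807, 'contact_force': [0.0875, 0.0425, -1.3152], 'wrist_torque': [0.0211, 0.0533, 0.0337], 'q': [-0.6248, 0.0534, 1.8643, -0.0, 1.2263, -2.3443]}
```

View pics/i.png

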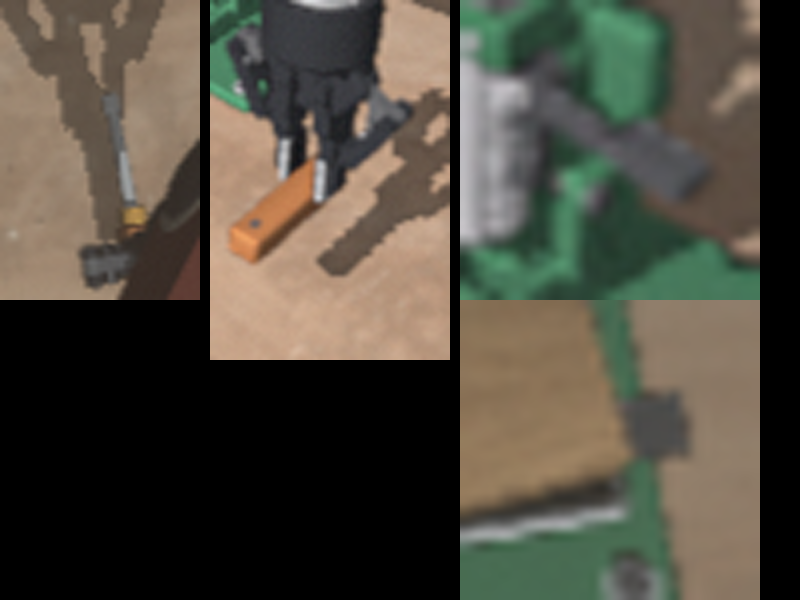

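The bar is gripped and clear of the bench. Its tip is at (108,97) in the first panel. The tail's front-right top corner is at (679,181) in the scene zoom and (690,457) in the top zoom. I'll triangulate that corner.

Run:
```python
from h import *
a=imaging.get_image("top");b=imaging.get_image("scene")
def rr(d,u,v):
    p0,p1=ray(d,u,v,0.),ray(d,u,v,.2); return p0,(p1-p0)/np.linalg.norm(p1-p0)
def tri(ut,us):
    A=np.zeros((3,3));y=np.zeros(3);L=[]
    for d,u in((a,ut),(b,us)):
        p,k=rr(d,*u);M=np.eye(3)-np.outer(k,k);A+=M;y+=M@p;L.append((p,M))
    x=np.linalg.solve(A,y);return x,[np.linalg.norm(M@(x-p))*1000 for p,M in L]
T=lambda x,y:(285+(x-460+.5)/10-.5,175+(y-300+.5)/10-.5)
S=lambda x,y:(280+(x-460+.5)/10-.5,215+(y+.5)/10-.5)
o,yaw=np.array([.6189,-.029]),.14
R=np.array([[np.cos(yaw),-np.sin(yaw)],[np.sin(yaw),np.cos(yaw)]])
for n,t,s in(("frontright",(690,457),(679,181)),("backright",(684,391),(709,162))):
    x,e=tri(T(*t),S(*s)); print(n,x,e,R.T@(x[:2]-o))
tx,ty=330+(109+.5)/4-.5,170+(96+.5)/4-.5
print("tip",ray(a,tx,ty,.085)); fx,fy=330+(134+.5)/4-.5,170+(207+.5)/4-.5; print("ferr",ray(a,fx,fy,.090))
```

```text
frontright [ 0.61826846 -0.1156347   0.11385135] [np.float64(0.7136860408893655), np.float64(0.7136860408893537)] [-0.01271464 -0.08569894]
backright [ 0.63496907 -0.11397574  0.11200661] [np.float64(1.0177115203904146), np.float64(1.0177115203902203)] [ 0.00405408 -0.08638666]
tip [ 0.60926885 -0.25418856  0.085     ]
ferr [ 0.53268699 -0.26536087  0.09      ]
```

{"method": "play_rows", "body": {
  "series": [
    [0.15, [0.4, 0, 0.05], [0, 0, 0]],
    [0.15, [0.4, 0, 0.05], [0, 0, 0]],
    [0.15, [0, 0.6, 0], [0, 0, 0]],
    [0.15, [0, 0.6, 0], [0, 0, 0]],
    [0.15, [0, 0.6, 0], [0, 0, 0]],
    [0.15, [0, 0.6, 0], [0, 0, 0]],
    [0.15, [0, 0.52, 0], [0, 0, 0]],
    [0.15, [0, 0, 0], [0, 0, 0]]
  ]
}}

```text
t: 11.8
tool_pos: [0.439, -0.1299, 0.0496]
tool_rot: [0.237, -3.131, -0.001]
contact_force: [-0.7, -0.5, -1.9]
opening: 0.0205
grip_force: 98.2
```

Run:
```python
from h import *
a=imaging.get_image("top");b=imaging.get_image("scene")
o=ctrl.get_obs();print({k:np.round(o[k],4).tolist() for k in("tool_pos","tool_rot","opening","grip_force","contact_force","wrist_torque","q")})
p=np.array(o["tool_pos"]);tip=p+.110*np.array([.989,.14,0]); tip[2]=p[2]+.0305
print("tip",tip,proj(a,tip),proj(b,tip))
im=np.zeros((600,800,3),np.uint8)
A=crop(a,270,340,160,260,6)[:600]; im[:600,:420]=A
B=crop(b,265,340,185,275,5); im[:450,424:799]=B
cv2.imwrite("pics/j.png",im)
```

```text
{'tool_pos': [0.4398, -0.1316, 0.0502], 'tool_rot': [0.2341, -3.1327, 0.0006], 'opening': 0.0208, 'grip_force': 98.2336, 'contact_force': [-1.2543, -0.5873, -0.9074], 'wrist_torque': [0.031, 0.0, 0.0282], 'q': [-0.4528, -0.215, 2.1227, -0.0005, 1.2338, -2.1726]}
tip [ 0.54855683 -0.11618232  0.08072208] [307.26244329 217.14136149] [283.90983827 251.36965722]
```

View pics/j.png

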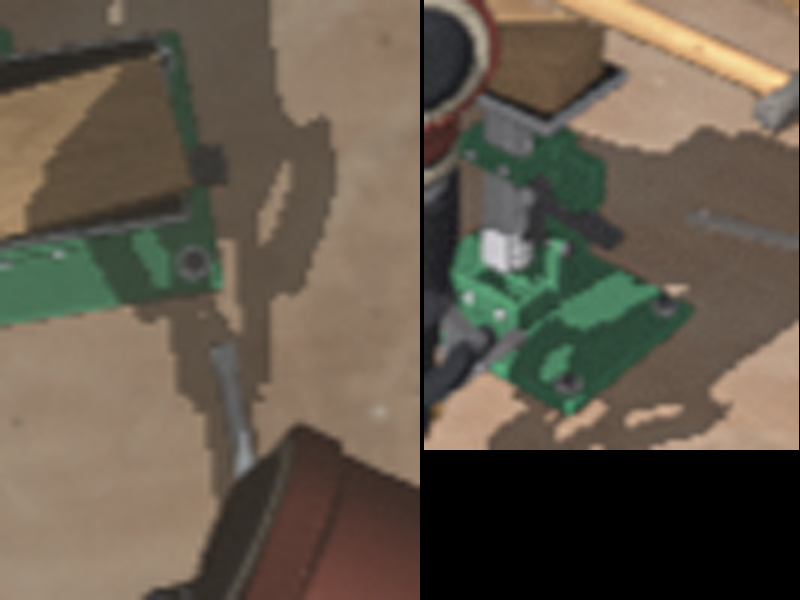

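{"method": "play_rows", "body": {
  "series": [
    [0.15, [0, 0, 0.3], [0, 0, 0]],
    [0.15, [0, 0, 0], [0, -0.5, 0]],
    [0.15, [0, 0, 0], [0, -0.5, 0]],
    [0.15, [-0.28, 0, 0.04], [0, 0, 0]],
    [0.15, [-0.28, 0, 0.04], [0, 0, 0]],
    [0.15, [-0.28, 0, 0.04], [0, 0, 0]],
    [0.15, [0, 0, 0], [0, 0, 0]],
    [0.15, [0, 0, 0], [0, 0, 0]]
  ]
}}

```text
t: 12.9
tool_pos: [0.4817, -0.1247, 0.035]
tool_rot: [-0.224, 2.995, 0.016]
contact_force: [-0.6, -0.3, -1.0]
opening: 0.0206
grip_force: 98.3
```

{"method": "play_rows", "body": {
  "series": [
    [0.15, [-0.28, 0, 0.04], [0, 0, 0]],
    [0.15, [-0.28, 0, 0.04], [0, 0, 0]],
    [0.15, [-0.14, 0, 0.02], [0, 0, 0]],
    [0.15, [-0.14, 0, 0.02], [0, 0, 0]],
    [0.15, [0, 0, 0], [0, 0, 0]],
    [0.15, [0, 0, 0], [0, 0, 0]]
  ]
}}

```text
t: 13.65
tool_pos: [0.5234, -0.1187, 0.0351]
tool_rot: [-0.223, 2.994, 0.016]
contact_force: [0.2, -0.2, -1.2]
opening: 0.0207
grip_force: 98.3
```

```bash
cat > chk.py <<'E'
from h import *
from scipy.spatial.transform import Rotation as Ro
a=imaging.get_image("top");b=imaging.get_image("scene")
F=[];W=[]
o=ctrl.get_obs()
print({k:np.round(o[k],4).tolist() for k in("t","tool_pos","tool_rot","opening","contact_force","wrist_torque")})
p=np.array(o["tool_pos"]);tip=p+Ro.from_rotvec(o["tool_rot"]).apply([-.110,.001,-.0305])
yaw=.14;R=np.array([[np.cos(yaw),-np.sin(yaw)],[np.sin(yaw),np.cos(yaw)]])
print("tip",tip.round(4),"jack",(R.T@(tip[:2]-[.6189,-.029])).round(4))
# saddle white rim / block: track block colour rows in scene
hsv=cv2.cvtColor(b["color"],cv2.COLOR_BGR2HSV)[170:235,262:312]
m=cv2.inRange(hsv,(10,70,110),(22,200,255)); ys=np.argwhere(m>0)
print("block",(m>0).sum(),ys.mean(0).round(2) if len(ys) else None)
g=cv2.cvtColor(b["color"],cv2.COLOR_BGR2GRAY)[170:235,262:312].astype(np.float32)
import os
if os.path.exists("ref.npy"):
    r=np.load("ref.npy"); print("diff",np.abs(g-r).mean(), cv2.phaseCorrelate(r[:32],g[:32]))
else: np.save("ref.npy",g)
E
python3 chk.py
```

```text
{'t': 13.75, 'tool_pos': [0.5234, -0.1187, 0.0351], 'tool_rot': [-0.2228, 2.9943, 0.0157], 'opening': 0.0205, 'contact_force': [-1.0353, -0.271, -1.7077], 'wrist_torque': [-0.0141, 0.0278, 0.0309]}
tip [ 0.6268 -0.1023  0.0806] jack [-0.0024 -0.0736]
block 626 [13.04 36.87]
```

{"method": "play_rows", "body": {
  "series": [
    [0.15, [-0.006, 0, -0.04], [0, 0, 0]],
    [0.15, [-0.006, 0, -0.04], [0, 0, 0]],
    [0.15, [-0.006, 0, -0.04], [0, 0, 0]],
    [0.15, [-0.006, 0, -0.04], [0, 0, 0]],
    [0.15, [-0.006, 0, -0.04], [0, 0, 0]],
    [0.15, [0, 0, 0], [0, 0, 0]]
  ]
}}

```text
t: 14.5
tool_pos: [0.524, -0.1188, 0.0456]
tool_rot: [-0.223, 2.994, 0.015]
contact_force: [-0.0, 0.5, -1.9]
opening: 0.0205
grip_force: 98.3
```

```bash
python3 chk.py
```

```text
{'t': 14.6, 'tool_pos': [0.5237, -0.1187, 0.0453], 'tool_rot': [-0.223, 2.9941, 0.0156], 'opening': 0.0209, 'contact_force': [0.2449, 0.7297, -0.8709], 'wrist_torque': [-0.0466, 0.0754, 0.0194]}
tip [ 0.6271 -0.1022  0.0908] jack [-0.0021 -0.0736]
block 582 [13.36 38.17]
diff 16.330154 ((0.2142639972411189, -3.8249784390820203), 0.7632355973124504)
```

{"method": "play_rows", "body": {
  "series": [
    [0.15, [-0.006, 0, -0.04], [0, 0, 0]],
    [0.15, [-0.003, 0, -0.02], [0, 0, 0]],
    [0.15, [0, 0, 0], [0, 0, 0]]
  ]
}}

```text
t: 14.98
tool_pos: [0.5239, -0.1188, 0.0485]
tool_rot: [-0.223, 2.994, 0.015]
contact_force: [-0.3, -0.8, -1.4]
opening: 0.0206
grip_force: 98.3
```

```bash
python3 chk.py
```

```text
{'t': 15.075, 'tool_pos': [0.5238, -0.1187, 0.0484], 'tool_rot': [-0.223, 2.994, 0.0156], 'opening': 0.0205, 'contact_force': [0.0562, 0.1534, -0.4784], 'wrist_torque': [-0.0227, 0.0423, 0.0237]}
tip [ 0.6272 -0.1022  0.0939] jack [-0.002  -0.0736]
block 582 [13.59 38.34]
diff 18.642155 ((0.040031013255109826, -4.881704991647425), 0.7626072216033936)
```

{"method": "play_rows", "body": {
  "series": [
    [0.15, [-0.003, 0, -0.02], [0, 0, 0]],
    [0.15, [-0.003, 0, -0.02], [0, 0, 0]],
    [0.15, [0, 0, 0], [0, 0, 0]]
  ]
}}

```text
t: 15.45
tool_pos: [0.5239, -0.1188, 0.0506]
tool_rot: [-0.223, 2.994, 0.015]
contact_force: [0.5, 0.1, -2.6]
opening: 0.0205
grip_force: 98.3
```

```bash
python3 chk.py
```

```text
{'t': 15.55, 'tool_pos': [0.5238, -0.1187, 0.0504], 'tool_rot': [-0.2231, 2.994, 0.0156], 'opening': 0.0208, 'contact_force': [-0.0533, -0.0085, -1.9984], 'wrist_torque': [-0.0286, 0.0933, 0.0214]}
tip [ 0.6272 -0.1022  0.0959] jack [-0.002  -0.0736]
block 573 [13.8  38.48]
diff 19.89477 ((0.04191248896914246, -5.544092402940631), 0.7050217857956886)
```

{"method": "play_rows", "body": {
  "series": [
    [0.15, [-0.003, 0, -0.02], [0, 0, 0]],
    [0.15, [-0.003, 0, -0.02], [0, 0, 0]],
    [0.15, [0, 0, 0], [0, 0, 0]]
  ]
}}

```text
t: 15.92
tool_pos: [0.5239, -0.1187, 0.0525]
tool_rot: [-0.223, 2.994, 0.015]
contact_force: [0.7, -0.5, -0.8]
opening: 0.0205
grip_force: 98.3
```

```bash
python3 chk.py
```

```text
{'t': 16.025, 'tool_pos': [0.5238, -0.1187, 0.0524], 'tool_rot': [-0.223, 2.994, 0.0156], 'opening': 0.021, 'contact_force': [-0.9786, 0.2274, -1.3472], 'wrist_torque': [0.0199, 0.0586, 0.0137]}
tip [ 0.6272 -0.1022  0.098 ] jack [-0.002  -0.0737]
block 560 [13.74 38.53]
diff 21.147385 ((0.17362919553651324, -6.1344083747410245), 0.7033951900154353)
```

```bash
cat > chk2.py <<'E'
from h import *
L=[ctrl.get_obs()]
for i in range(3):
    a=imaging.get_image("top"); L.append(ctrl.get_obs())
f=np.mean([o["contact_force"] for o in L],0);w=np.mean([o["wrist_torque"] for o in L],0);o=L[-1]
print("t",round(o["t"],2),"z",round(o["tool_pos"][2],4),"F",f.round(2),"W",w.round(3))
g=cv2.cvtColor(a["color"],cv2.COLOR_BGR2GRAY)[160:200,245:303].astype(np.float32)
import os
if os.path.exists("reft.npy"):
    r=np.load("reft.npy"); print("topdiff",np.abs(g-r).mean().round(2))
else: np.save("reft.npy",g)
hsv=cv2.cvtColor(a["color"],cv2.COLOR_BGR2HSV)[155:205,240:310]
m=cv2.inRange(hsv,(8,70,60),(20,200,255)); ys=np.argwhere(m>0); print("blk",len(ys),ys.mean(0).round(2),cv2.minAreaRect(ys.astype(np.float32))[1])
E
python3 chk2.py
```

```text
t 16.18 z 0.0524 F [-0.25  0.14 -1.39] W [-0.015  0.058 -0.005]
blk 829 [29.45 42.44] (63.04018783569336, 45.36506652832031)
```

{"method": "play_rows", "body": {
  "series": [
    [0.15, [-0.003, 0, -0.02], [0, 0, 0]],
    [0.15, [-0.003, 0, -0.02], [0, 0, 0]],
    [0.15, [0, 0, 0], [0, 0, 0]]
  ]
}}

```text
t: 16.55
tool_pos: [0.5239, -0.1187, 0.0546]
tool_rot: [-0.223, 2.994, 0.015]
contact_force: [0.6, 0.7, -1.6]
opening: 0.0205
grip_force: 98.3
```

```bash
python3 chk2.py
```

```text
t 16.7 z 0.0544 F [ 0.25 -0.06 -1.47] W [-0.015  0.085 -0.001]
topdiff 0.94
blk 833 [29.54 42.25] (66.0, 45.0)
```

{"method": "play_rows", "body": {
  "series": [
    [0.15, [-0.003, 0, -0.02], [0, 0, 0]],
    [0.15, [-0.003, 0, -0.02], [0, 0, 0]],
    [0.15, [0, 0, 0], [0, 0, 0]]
  ]
}}

```text
t: 17.08
tool_pos: [0.5237, -0.1186, 0.0563]
tool_rot: [-0.223, 2.994, 0.016]
contact_force: [-0.1, -0.3, -2.2]
opening: 0.0211
grip_force: 98.4
```

```bash
python3 chk2.py
```

```text
t 17.23 z 0.0563 F [-0.35 -0.16 -2.1 ] W [0.008 0.156 0.024]
topdiff 1.09
blk 836 [29.64 42.25] (67.0, 35.0)
```

{"method": "play_rows", "body": {
  "series": [
    [0.15, [-0.003, 0, -0.02], [0, 0, 0]],
    [0.15, [-0.003, 0, -0.02], [0, 0, 0]],
    [0.15, [0, 0, 0], [0, 0, 0]]
  ]
}}

```text
t: 17.6
tool_pos: [0.5237, -0.1187, 0.0584]
tool_rot: [-0.223, 2.994, 0.016]
contact_force: [0.4, -0.8, -2.6]
opening: 0.0205
grip_force: 98.3
```

```bash
python3 chk2.py
```

```text
t 17.75 z 0.0584 F [-0.09 -0.37 -2.31] W [-0.085  0.324 -0.053]
topdiff 1.26
blk 824 [29.53 42.35] (65.03076171875, 46.71635437011719)
```

{"method": "play_rows", "body": {
  "series": [
    [0.15, [-0.003, 0, -0.02], [0, 0, 0]],
    [0.15, [-0.003, 0, -0.02], [0, 0, 0]],
    [0.15, [0, 0, 0], [0, 0, 0]]
  ]
}}

```text
t: 18.12
tool_pos: [0.5239, -0.1188, 0.0606]
tool_rot: [-0.223, 2.994, 0.015]
contact_force: [-0.6, -0.9, -2.0]
opening: 0.0206
grip_force: 98.3
```

```bash
python3 chk2.py
```

```text
t 18.27 z 0.0605 F [ 0.02 -0.78 -2.49] W [-0.122  0.351 -0.065]
topdiff 1.49
blk 825 [29.59 42.47] (63.0, 35.0)
```

{"method": "play_rows", "body": {
  "series": [
    [0.15, [-0.0015, 0, -0.01], [0, 0, 0]],
    [0.15, [-0.0015, 0, -0.01], [0, 0, 0]],
    [0.15, [0, 0, 0], [0, 0, 0]]
  ]
}}

```text
t: 18.65
tool_pos: [0.5239, -0.1187, 0.0615]
tool_rot: [-0.223, 2.994, 0.016]
contact_force: [0.4, -1.2, -2.7]
opening: 0.0205
grip_force: 98.3
```

```bash
python3 chk2.py
```

```text
t 18.8 z 0.0615 F [ 0.23 -0.69 -2.81] W [-0.118  0.324 -0.097]
topdiff 1.62
blk 830 [29.53 42.3 ] (63.073490142822266, 44.35469436645508)
```

{"method": "play_rows", "body": {
  "series": [
    [0.15, [-0.0015, 0, -0.01], [0, 0, 0]],
    [0.15, [0, 0, 0], [0, 0, 0]]
  ]
}}

```text
t: 19.05
tool_pos: [0.5239, -0.1187, 0.0621]
tool_rot: [-0.223, 2.994, 0.016]
contact_force: [-0.8, -0.8, -3.1]
opening: 0.0208
grip_force: 98.3
```

```bash
python3 chk2.py
```

```text
t 19.2 z 0.062 F [-0.54 -0.27 -2.92] W [-0.146  0.352 -0.125]
topdiff 1.71
blk 823 [29.44 42.46] (65.03076171875, 43.74852752685547)
```

{"method": "play_rows", "body": {
  "series": [
    [0.15, [-0.0015, 0, -0.01], [0, 0, 0]],
    [0.15, [0, 0, 0], [0, 0, 0]]
  ]
}}

```text
t: 19.45
tool_pos: [0.5239, -0.1187, 0.0625]
tool_rot: [-0.223, 2.994, 0.016]
contact_force: [-0.6, -0.9, -3.7]
opening: 0.0205
grip_force: 98.3
```

```bash
python3 chk2.py; python3 chk2.py
```

```text
t 19.6 z 0.0625 F [-0.63 -0.59 -3.29] W [-0.175  0.365 -0.072]
topdiff 1.73
blk 833 [29.53 42.48] (64.09568786621094, 40.656272888183594)
t 19.75 z 0.0625 F [ 0.09 -0.47 -2.89] W [-0.164  0.379 -0.13 ]
topdiff 1.7
blk 831 [29.63 42.25] (63.0, 46.0)
```

{"method": "play_rows", "body": {
  "series": [
    [0.15, [-0.0015, 0, -0.01], [0, 0, 0]],
    [0.15, [0, 0, 0], [0, 0, 0]]
  ]
}}

```text
t: 20.0
tool_pos: [0.5239, -0.1187, 0.0631]
tool_rot: [-0.223, 2.994, 0.016]
contact_force: [-0.2, -1.8, -2.8]
opening: 0.0206
grip_force: 98.3
```

```bash
python3 chk2.py; python3 chk2.py
```

```text
t 20.15 z 0.063 F [-0.09 -1.04 -2.97] W [-0.172  0.355 -0.105]
topdiff 1.77
blk 835 [29.6 42.4] (67.0, 44.0)
t 20.3 z 0.063 F [-0.24 -0.92 -2.72] W [-0.174  0.331 -0.107]
topdiff 1.78
blk 829 [29.57 42.39] (63.0, 46.0)
```

{"method": "play_rows", "body": {
  "series": [
    [0.15, [-0.0015, 0, -0.01], [0, 0, 0]],
    [0.15, [0, 0, 0], [0, 0, 0]]
  ]
}}

```text
t: 20.55
tool_pos: [0.5239, -0.1187, 0.0636]
tool_rot: [-0.223, 2.994, 0.016]
contact_force: [-0.5, -0.6, -2.4]
opening: 0.0206
grip_force: 98.2
```

```bash
python3 chk2.py; python3 chk2.py
```

```text
t 20.7 z 0.0635 F [-0.47 -0.54 -2.63] W [-0.197  0.381 -0.135]
topdiff 1.9
blk 827 [29.56 42.45] (66.0, 46.0)
t 20.85 z 0.0636 F [ 0.01 -0.45 -2.88] W [-0.183  0.358 -0.112]
topdiff 1.88
blk 832 [29.55 42.36] (63.04071044921875, 46.30525588989258)
```

{"method": "play_rows", "body": {
  "series": [
    [0.15, [-0.0015, 0, -0.01], [0, 0, 0]],
    [0.15, [0, 0, 0], [0, 0, 0]]
  ]
}}

```text
t: 21.1
tool_pos: [0.5239, -0.1187, 0.0641]
tool_rot: [-0.223, 2.994, 0.016]
contact_force: [-0.1, -0.9, -3.7]
opening: 0.0209
grip_force: 98.2
```

```bash
python3 chk2.py; python3 chk2.py
```

```text
t 21.25 z 0.0641 F [-0.15 -0.91 -3.36] W [-0.186  0.353 -0.126]
topdiff 1.9
blk 824 [29.52 42.45] (63.0, 35.0)
t 21.4 z 0.064 F [ 0.03 -0.9  -3.05] W [-0.179  0.324 -0.134]
topdiff 1.92
blk 825 [29.62 42.27] (67.0, 35.0)
```

{"method": "play_rows", "body": {
  "series": [
    [0.15, [-0.0015, 0, -0.01], [0, 0, 0]],
    [0.15, [0, 0, 0], [0, 0, 0]]
  ]
}}

```text
t: 21.65
tool_pos: [0.5239, -0.1187, 0.0646]
tool_rot: [-0.223, 2.994, 0.016]
contact_force: [-0.5, -0.6, -3.4]
opening: 0.0207
grip_force: 98.2
```

```bash
python3 chk2.py; python3 chk2.py
```

```text
t 21.8 z 0.0645 F [-0.19 -0.59 -3.19] W [-0.182  0.336 -0.146]
topdiff 2.04
blk 829 [29.6  42.23] (63.0, 46.0)
t 21.95 z 0.0645 F [-0.41 -0.97 -2.98] W [-0.176  0.345 -0.134]
topdiff 2.04
blk 832 [29.57 42.43] (63.0, 46.0)
```

{"method": "play_rows", "body": {
  "series": [
    [0.15, [-0.0015, 0, -0.01], [0, 0, 0]],
    [0.15, [0, 0, 0], [0, 0, 0]]
  ]
}}

```text
t: 22.2
tool_pos: [0.524, -0.1187, 0.0652]
tool_rot: [-0.223, 2.994, 0.016]
contact_force: [0.1, -1.9, -3.4]
opening: 0.0207
grip_force: 98.3
```

```bash
python3 chk2.py; python3 chk2.py
```

```text
t 22.35 z 0.0651 F [-0.13 -1.04 -3.25] W [-0.158  0.348 -0.125]
topdiff 3.22
blk 819 [29.69 42.25] (63.04018783569336, 48.445308685302734)
t 22.5 z 0.0651 F [-0.2  -0.82 -3.45] W [-0.165  0.326 -0.085]
topdiff 3.89
blk 813 [29.93 42.05] (63.12693405151367, 43.7081413269043)
```

{"method": "play_rows", "body": {
  "series": [
    [0.15, [-0.0015, 0, -0.01], [0, 0, 0]],
    [0.15, [0, 0, 0], [0, 0, 0]]
  ]
}}

```text
t: 22.75
tool_pos: [0.524, -0.1187, 0.0656]
tool_rot: [-0.223, 2.994, 0.016]
contact_force: [-0.7, 0.1, -3.6]
opening: 0.0206
grip_force: 98.3
```

```bash
python3 chk2.py; python3 chk2.py
python3 - <<'E'
from h import *
b=imaging.get_image("scene");s0=cv2.imread("pics/scene0.png");a=imaging.get_image("top");t0=cv2.imread("pics/top0.png")
# block/saddle vertical shift: match patches of original image
for nm,i0,i1,(x0,x1,y0,y1) in (("scene block right",s0,b["color"],(286,302,183,206)),("scene tail end",s0,b["color"],(296,308,226,238)),("top tail",t0,a["color"],(300,312,181,194)),("top block",t0,a["color"],(266,302,168,200))):
    t=i0[y0:y1,x0:x1]; w=i1[y0-14:y1+14,x0-10:x1+10]; r=cv2.matchTemplate(w,t,cv2.TM_CCOEFF_NORMED); _,v,_,l=cv2.minMaxLoc(r); print(nm,round(v,3),l[0]-10,l[1]-14)
E
```

```text
t 22.9 z 0.0655 F [-0.43 -0.09 -3.54] W [-0.168  0.306 -0.102]
topdiff 5.38
blk 797 [30.42 41.8 ] (57.87317657470703, 55.569766998291016)
t 23.05 z 0.0656 F [ 0.21 -0.36 -3.12] W [-0.176  0.315 -0.102]
topdiff 5.7
blk 793 [30.77 41.93] (63.0, 33.0)
scene block right 0.592 0 6
scene tail end 0.624 5 -7
top tail 0.716 2 0
top block 0.878 -1 1
```

Clear: the jack began sinking at z = 0.065. Hold here until it stops.

{"method": "play_rows", "body": {
  "series": [
    [0.15, [0, 0, 0], [0, 0, 0]],
    [0.15, [0, 0, 0], [0, 0, 0]],
    [0.15, [0, 0, 0], [0, 0, 0]],
    [0.15, [0, 0, 0], [0, 0, 0]],
    [0.15, [0, 0, 0], [0, 0, 0]],
    [0.15, [0, 0, 0], [0, 0, 0]],
    [0.15, [0, 0, 0], [0, 0, 0]],
    [0.15, [0, 0, 0], [0, 0, 0]]
  ]
}}

```text
t: 24.15
tool_pos: [0.5239, -0.1187, 0.0655]
tool_rot: [-0.223, 2.994, 0.016]
contact_force: [0.2, -1.1, -2.6]
opening: 0.0206
grip_force: 98.3
```

```bash
python3 chk2.py
```

```text
t 24.3 z 0.0655 F [-0.03 -1.02 -3.22] W [-0.156  0.331 -0.063]
topdiff 7.97
blk 766 [31.72 41.3 ] (63.057098388671875, 45.35456085205078)
```

{"method": "play_rows", "body": {
  "series": [
    [0.15, [0, 0, 0], [0, 0, 0]],
    [0.15, [0, 0, 0], [0, 0, 0]],
    [0.15, [0, 0, 0], [0, 0, 0]],
    [0.15, [0, 0, 0], [0, 0, 0]],
    [0.15, [0, 0, 0], [0, 0, 0]],
    [0.15, [0, 0, 0], [0, 0, 0]],
    [0.15, [0, 0, 0], [0, 0, 0]],
    [0.15, [0, 0, 0], [0, 0, 0]]
  ]
}}

```text
t: 25.3
tool_pos: [0.5239, -0.1187, 0.0656]
tool_rot: [-0.223, 2.994, 0.016]
contact_force: [0.4, -0.3, -3.4]
opening: 0.0206
grip_force: 98.3
```

```bash
python3 chk2.py
```

```text
t 25.45 z 0.0656 F [ 0.32 -0.67 -2.87] W [-0.105  0.308 -0.098]
topdiff 7.98
blk 765 [31.67 41.38] (63.12844467163086, 41.881439208984375)
```

{"method": "play_rows", "body": {
  "series": [
    [0.15, [0, 0, 0], [0, 0, 0]],
    [0.15, [0, 0, 0], [0, 0, 0]],
    [0.15, [0, 0, 0], [0, 0, 0]],
    [0.15, [0, 0, 0], [0, 0, 0]],
    [0.15, [0, 0, 0], [0, 0, 0]],
    [0.15, [0, 0, 0], [0, 0, 0]],
    [0.15, [0, 0, 0], [0, 0, 0]],
    [0.15, [0, 0, 0], [0, 0, 0]]
  ]
}}

```text
t: 26.45
tool_pos: [0.524, -0.1187, 0.0656]
tool_rot: [-0.223, 2.994, 0.016]
contact_force: [-0.2, -0.8, -3.5]
opening: 0.0205
grip_force: 98.3
```

```bash
python3 chk2.py
```

```text
t 26.6 z 0.0655 F [ 0.39 -0.85 -3.09] W [-0.154  0.302 -0.083]
topdiff 7.95
blk 762 [31.76 41.47] (63.12844467163086, 44.718666076660156)
```

Run:
```python
from h import *
b=imaging.get_image("scene");a=imaging.get_image("top")
s0=cv2.imread("pics/scene0.png");t0=cv2.imread("pics/top0.png")
def tri(ut,us):
    A=np.zeros((3,3));y=np.zeros(3)
    for d,u in((a,ut),(b,us)):
        p0,p1=ray(d,*u,0.),ray(d,*u,.2);k=(p1-p0)/np.linalg.norm(p1-p0);M=np.eye(3)-np.outer(k,k);A+=M;y+=M@p0
    return np.linalg.solve(A,y)
print("FL",tri((235+122/5,155+240/5),(245+60/3.6,170+101/3.6)),"FR",tri((235+332/5,155+207/5),(245+163/3.6,170+150/3.6)))
# match of saddle front-right/ block right part in scene
for x0,x1,y0,y1 in((284,304,183,212),(290,306,190,210)):
    t=s0[y0:y1,x0:x1];g=lambda i:cv2.cvtColor(i,cv2.COLOR_BGR2HSV)[...,2]
    w=b["color"][y0-5:y1+35,x0-8:x1+8];r=cv2.matchTemplate(w,t,cv2.TM_CCOEFF_NORMED);_,v,_,l=cv2.minMaxLoc(r);print(v,l[0]-8,l[1]-5)
for z in(.175,.185,.19,.2,.21,.22):print(z,[np.round(proj(b,[.60,-.07,z]),1)])
```

```text
FL [0.57771193 0.01598976 0.18987044] FR [ 0.59360256 -0.08951719  0.1873847 ]
0.46567216515541077 0 10
0.5283257365226746 -1 10
0.175 [array([286.6, 211.5])]
0.185 [array([286.7, 208.7])]
0.19 [array([286.7, 207.3])]
0.2 [array([286.8, 204.5])]
0.21 [array([286.8, 201.6])]
0.22 [array([286.9, 198.7])]
```

{"method": "play_rows", "body": {
  "series": [
    [0.15, [0.017, 0, 0.12], [0, 0, 0]],
    [0.15, [0.017, 0, 0.12], [0, 0, 0]],
    [0.15, [0.008, 0, 0.06], [0, 0, 0]],
    [0.15, [0.28, 0, -0.04], [0, 0, 0]],
    [0.15, [0.28, 0, -0.04], [0, 0, 0]],
    [0.15, [0.28, 0, -0.04], [0, 0, 0]],
    [0.15, [0.28, 0, -0.04], [0, 0, 0]],
    [0.15, [0.28, 0, -0.04], [0, 0, 0]]
  ]
}}

```text
t: 27.7
tool_pos: [0.453, -0.1294, 0.0507]
tool_rot: [-0.223, 2.994, 0.015]
contact_force: [0.1, 0.8, -1.5]
opening: 0.0207
grip_force: 98.5
```

{"method": "play_rows", "body": {
  "series": [
    [0.15, [0.28, 0, -0.04], [0, 0, 0]],
    [0.15, [0, 0, 0], [0, 0.5, 0]],
    [0.15, [0, 0, 0], [0, 0.5, 0]],
    [0.15, [0, -0.5, 0], [0, 0, 0]],
    [0.15, [0, -0.5, 0], [0, 0, 0]],
    [0.15, [0, -0.5, 0], [0, 0, 0]],
    [0.15, [0, -0.5, 0], [0, 0, 0]],
    [0.15, [0, 0, 0], [0, 0, 0]]
  ]
}}

```text
t: 28.7
tool_pos: [0.4549, -0.2318, 0.051]
tool_rot: [-0.23, 3.133, -0.001]
contact_force: [-0.6, 0.6, -1.6]
opening: 0.0208
grip_force: 98.5
```

```bash
python3 chk2.py
python3 - <<'E'
from h import *
a=imaging.get_image("top");o=ctrl.get_obs();print(np.round(o["tool_pos"],4),np.round(o["tool_rot"],3))
from scipy.spatial.transform import Rotation as Ro
tip=np.array(o["tool_pos"])+Ro.from_rotvec(o["tool_rot"]).apply([-.110,.001,-.0305]);print("tip pred",tip,proj(a,tip))
E
```

```text
t 28.85 z 0.0504 F [ 0.26  0.6  -1.41] W [ 0.036 -0.018 -0.027]
topdiff 11.53
blk 789 [31.71 42.48] (63.07136535644531, 40.35601043701172)
[ 0.4545 -0.2295  0.0503] [ 2.340e-01 -3.132e+00 -1.000e-03]
tip pred [ 0.56314575 -0.21216138  0.08078453] [342.11663141 210.93752191]
```

{"method": "play_rows", "body": {
  "series": [
    [0.15, [0, 0, 0.4], [0, 0, 0]],
    [0.15, [0, 0, 0.4], [0, 0, 0]],
    [0.15, [0, 0, 0.3], [0, 0, 0]],
    [0.15, [0, 0, 0.14], [0, 0, 0]],
    [0.15, [0, 0, 0.04], [0, 0, 0]],
    [0.15, [0, 0, 0], [0, 0, 0]]
  ]
}}

```text
t: 29.65
tool_pos: [0.4553, -0.2304, -0.0129]
tool_rot: [-0.233, 3.132, -0.001]
contact_force: [0.5, -0.4, -2.1]
opening: 0.0206
grip_force: 98.5
```

```bash
python3 chk2.py
```

```text
t 29.8 z -0.0127 F [ 0.31 -0.23 -1.54] W [ 0.008 -0.015 -0.014]
topdiff 11.08
blk 800 [31.72 42.37] (67.0, 41.0)
```

{"method": "play_rows", "body": {
  "series": [
    [0.15, [0, 0, 0.03], [0, 0, 0]],
    [0.15, [0, 0, 0.02], [0, 0, 0]],
    [0.15, [0, 0, 0], [0, 0, 0]]
  ]
}}

```text
t: 30.18
tool_pos: [0.4547, -0.2301, -0.0161]
tool_rot: [0.233, -3.133, -0.0]
contact_force: [-0.7, -0.4, -0.4]
opening: 0.0206
grip_force: 98.5
```

```bash
python3 chk2.py
```

```text
t 30.32 z -0.0159 F [-0.32  0.13 -0.96] W [-0.011 -0.01  -0.024]
topdiff 11.05
blk 794 [31.56 42.34] (68.0, 46.0)
```

{"method": "play_rows", "body": {
  "series": [
    [0.15, [0, 0, 0.02], [0, 0, 0]],
    [0.15, [0, 0, 0.015], [0, 0, 0]],
    [0.15, [0, 0, 0], [0, 0, 0]]
  ]
}}

```text
t: 30.7
tool_pos: [0.4548, -0.2301, -0.0178]
tool_rot: [0.233, -3.133, -0.0]
contact_force: [0.6, 0.2, -0.8]
opening: 0.0208
grip_force: 98.5
```

```bash
python3 chk2.py
```

```text
t 30.85 z -0.0177 F [ 0.07  0.39 -1.41] W [ 0.    -0.034 -0.009]
topdiff 11.14
blk 805 [31.75 42.24] (67.0, 33.0)
```

{"method": "play_rows", "body": {
  "series": [
    [0.15, [0, 0, 0.015], [0, 0, 0]],
    [0.15, [0, 0, 0.015], [0, 0, 0]],
    [0.15, [0, 0, 0], [0, 0, 0]]
  ]
}}

```text
t: 31.22
tool_pos: [0.4549, -0.2302, -0.019]
tool_rot: [0.233, -3.133, -0.0]
contact_force: [-0.7, 0.3, 0.5]
opening: 0.0206
grip_force: 98.8
```

```bash
python3 chk2.py
```

```text
t 31.38 z -0.019 F [-0.47  0.4   1.03] W [0.117 0.148 0.022]
topdiff 11.14
blk 803 [31.72 42.38] (67.0, 32.0)
```

{"method": "play_rows", "body": {
  "series": [
    [0.3, [0, 0, 0], [0, 0, 0]],
    [0.4, [0, 0, 0], [0, 0, 0]],
    [0.6, [0, 0, 0], [0, 0, 0]],
    [0.6, [0, 0, 0], [0, 0, 0]],
    [0.6, [0, 0, -0.2], [0, 0, 0]],
    [0.6, [0, 0, -0.4], [0, 0, 0]],
    [0.6, [0, 0, -0.6], [0, 0, 0]],
    [0.6, [0, 0, -0.6], [0, 0, 0]]
  ],
  "force": 30
}}

```text
t: 32.38
tool_pos: [0.4549, -0.2302, 0.0724]
tool_rot: [-0.233, 3.133, -0.0]
contact_force: [0.4, -0.2, -0.6]
opening: 0.0515
grip_force: 0.0
```

{"method": "play_rows", "body": {
  "series": [
    [0.6, [0.4, -0.3, -0.6], [0, 0, 0]],
    [0.6, [0.4, -0.8, -0.6], [0, 0, 0]],
    [0.6, [0, -0.8, 0], [0, 0, 0]],
    [0.6, [0, -0.8, 0], [0, 0, 0]],
    [0.6, [0, -0.8, 0], [0, 0, 0]],
    [0.6, [0, 0, 0], [0, 0, 0]]
  ]
}}

```text
t: 33.12
tool_pos: [0.4412, -0.4114, 0.1316]
tool_rot: [-0.23, 3.133, -0.002]
contact_force: [0.8, 0.4, 0.4]
opening: 0.0509
grip_force: 0.0
```

```bash
python3 chk2.py
python3 - <<'E'
from h import *
a=imaging.get_image("top");b=imaging.get_image("scene")
t0=cv2.imread("pics/top0.png")
def rect(i,x0,x1,y0,y1):
    h=cv2.cvtColor(i,cv2.COLOR_BGR2HSV)[y0:y1,x0:x1];m=cv2.inRange(h,(5,120,90),(16,255,255))
    n,l,s,c=cv2.connectedComponentsWithStats(m);k=1+np.argmax(s[1:,4]);return s[k,4],cv2.minAreaRect((np.argwhere(l==k)[:,::-1]+[x0,y0]).astype(np.float32))
n,r=rect(a["color"],325,365,225,285);print("handle top",n,r,ray(a,*r[0],.018))
print("handle scene",rect(b["color"],265,330,290,350))
# tail & block: compare to original
hb=cv2.cvtColor(a["color"],cv2.COLOR_BGR2HSV)
# anything else moved? diff outside jack/bar/arm (left half)
d=np.abs(a["color"].astype(int)-t0).max(2)[:, :225]; print("left diff",(d>40).sum())
E
```

```text
t 33.27 z 0.131 F [-0.16  0.44 -0.48] W [-0.006 -0.015 -0.014]
topdiff 13.01
blk 786 [31.7  42.09] (68.0, 49.0)
handle top 241 ((346.8680114746094, 260.02398681640625), (32.55715560913086, 7.60263204574585), 79.69515228271484) [ 0.4283886  -0.23286208  0.018     ]
handle scene (np.int32(308), ((280.12060546875, 311.070068359375), (9.968432426452637, 32.81643295288086), 48.57633590698242))
left diff 12888
```

Run:
```python
from h import *
b=imaging.get_image("scene");a=imaging.get_image("top")
s0=cv2.imread("pics/scene0.png");t0=cv2.imread("pics/top0.png")
for nm,i0,i1,(x0,x1,y0,y1) in(("block+saddle",s0,b["color"],(262,306,182,212)),("topblk",t0,a["color"],(264,304,168,202)),("pliers",t0,a["color"],(163,214,216,262)),("tin",t0,a["color"],(146,168,148,168)),("wax",t0,a["color"],(132,160,202,226))):
    t=i0[y0:y1,x0:x1];w=i1[y0-8:y1+20,x0-8:x1+8];r=cv2.matchTemplate(w,t,cv2.TM_CCOEFF_NORMED);_,v,_,l=cv2.minMaxLoc(r);print(nm,round(v,2),l[0]-8,l[1]-8)
print(ctrl.get_obs()["t"]); ctrl.finish_job()
```

```text
block+saddle 0.25 0 10
topblk 0.67 -1 2
pliers 0.78 0 0
tin 0.74 0 0
wax 1.0 0 0
33.475
the job is handed in; nothing more can be done
```

The jack looks fully down with the block still on its saddle. The bar is drawn out and lying flat on the bench, the other things have not moved, and I handed the job in at 33.5 s. With no pictures left to view, I checked all this from image matching and force readings: about a 35 mm drop, then no further movement.

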